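# Jam a tape deck's swinging meter panel with a wedge

## Robot

A 7-joint arm with a two-finger parallel gripper is mounted at the origin on the work surface. World frame = base frame: x ahead of the robot, y to its left, z up, the work surface at z = 0. Lengths are in m, angles in degrees, forces in N, time in s.
With the tool pointing down it reaches from about 0.35 to 0.9 m from the base axis. Payload 7.2 kg.
Tool frame: the origin (TCP) lies at the very end of the fingers, on their centre line; the grasp point (between the pads) lies 19 mm behind it (arm.hold_point_z is the x of the grasp point in the tool frame, in m); x points along the fingers, y is the direction in which the jaws open and shut, and the axes are right-handed (so a half turn about x gives the same grasp; the last joint's range is limited). The gripper opens to 85 mm and grips with 20 to 120 N. Pads are 22 mm wide; open, the fingers measure 114 mm over their backs; the gripper's body (76 mm by 85 mm) begins 54 mm behind the grasp point. The pads swing forward as they close: fully open they stand 13 mm farther back than shut.
Start: joints at [-77.361, 23.554, -0.728, 91.456, 0.321, 64.991, -4.71], TCP at [0.178, 0.599, 0.231] pointing down, gripper open.
Joint ranges: [-169.25, 169.25], [-16.82, 113.86], [-84.01, 82.57], [7.8, 145.47], [-59.2, 239.2], [7.22, 106.19], [-163.78, 163.78]. Speed limits (degrees/s): [136.94, 136.94, 172.46, 172.46, 180, 180, 180].

## Interface

Orientations are given as [roll, pitch, yaw] about the fixed x, y, z axes, in that order (R = Rz(yaw) Ry(pitch) Rx(roll)).
In Python, from workcell import arm gives the robot as it stands. The module is installed in compiled form; this text tells all that it offers.
- The arm moves only by the shell command python3 -m pendant 'ROWS' [FORCE]. ROWS is JSON, a list of rows, each a list of 7 numbers: the turn, a rotation vector about the tool's x, y, z in rad, then the shift along the tool's x, y, z in cm, then the gripper command: -1 is shut, 1 is fully open, values between are in proportion. In form: [[ax, ay, az, x, y, z, jaw], ...]. A call has 1 to 5 rows; each row shifts and turns the commanded pose from where the row before left it, along the tool's axes as they then stand; what a row does not reach is not made up. A row lasts 1/12 s, in which the tool goes at most 41.7 mm and 7.16 degrees, less where a joint would pass 70% of its speed; a pose out of reach is approached as far as the arm can. A call is refused whole if a number of a shift passes 4.17 or a number of a turn 0.125, either way. A call with a gripper value outside its range is refused whole. The fingers move at their own pace and stop on an object; FORCE is the grip in N (left out, the last holds). Time passes only in rows, so rows that do not move let the fingers close. It gives the time, the measured TCP pose, the force and the opening at its end, in the units of the state.
- arm.state(): the state, without advancing time (a new reading comes with each control period).
- arm.capture(name): name is "side" or "top" or "wrist"; returns the picture (400x640x3 uint8, blue, green, red); there is no depth.
- arm.camera_info(name): a dict with "intrinsics" (3x3 intrinsics, pixels), "eye" and "rotation" of the camera in the world. Camera axes: x right, y up, looking along -z (the intrinsics and any distortion apply to the point x, -y, -z); pixel columns grow to the right and rows downward; lengths in m; the calibration is good to about 2 mm. A picture is of the moment at which its call begins: read the wrist's pose just before it. camera_info takes no time and is no camera call; for the wrist camera it gives the pose at the moment of the call.
- arm.sign_off(): hands the job in, once; it reports no verdict.
The state is a dict: "t": time; "q": joint angles; "joint_velocities": joint speeds; "joint_torque": joint torques, N m; "ee_pos": TCP position; "tcp_rot": TCP orientation; "force": force on the tool from outside, world axes, zero at the start; "torque": the same for the moment, N m; "gripper_width": finger opening in m.
Only numpy, scipy, OpenCV 4.12 (cv2) and the standard library are available. Lean on these libraries where they do the work, as an engineer would, in place of code of your own. Each camera call takes 0.05 s, during which the arm holds its last target. There are 200 camera calls.

## Task

Swing the tape deck's hinged meter panel out until it stands square to the deck's front, then put the wooden wedge, thin end first and in line with the panel, under the panel's free end and tap it in until it lifts the panel about 3 mm and jams it there, still square. Let go of everything and leave the other parts on the bench where they lie.

Things in the scene. Friction and masses are not known exactly. Their poses are not given: they have to be found in the camera images.
- deck: tape deck, cover off: a low grey chassis 360 x 250 mm, 60 mm high (hubs on top reach 76 mm), fixed to the bench, with a hinged meter panel at one end of its front. Origin: on the vertical hinge axis of the panel, at bench height. x runs along the deck's front, away from the hinge; -y points straight out of its front; z up. The chassis lies from x = -20 to 340 mm and y = 16 to 266 mm.
- panel (a joint): swing of the meter panel about its vertical hinge pin, rad: 0 = shut along the deck's front (panel along the deck's +x), 1.571 = standing square out from the front (panel along the deck's -y), up to 2.3. It starts ajar, less than square. The hinge is stiff (about 0.25 N m, so 2 N at 120 mm from the pin) and the panel stays where it is left.
- panel_lift (a joint): how far the meter panel has been raised on its hinge pin, m: 0 = resting at the bottom, 0.008 = upper stop. It sinks back by its weight (0.55 kg) and a soft spring (0.6 N/mm) unless something holds it up.
- panel_foot (a point): middle of the lower edge of the meter panel's free end. The panel: upright aluminium plate, 16 mm thick, with two dial meters on its front face; its free end is 155 mm from the hinge axis; its lower edge is 12 mm and its top 122 mm above the bench unraised. Axes: x along the panel from the hinge to the free end, y across its thickness (towards its back, which faces the deck when shut), z up.
- wedge_c (a point): centre of the loose wooden wedge (0.13 kg or so), half-way up: 150 mm long, 50 mm wide, flat underside, 4 mm thick at the thin end rising evenly to 29 mm at the thick end (this point is 8 mm above its underside). x points along it to the thin end (75 mm away), y across, z up.
- wedge_tip (a point): middle of the wedge's thin end, 2 mm above its underside; axes as for the wedge's centre. The wedge, pushed in line under the free end of the panel, first touches its lower edge when the thin end is 48 mm in; each further 6 mm raises the panel by 1 mm (5 to 15 N of push), and it stays by friction.
- lamp_holder: brass bayonet lamp holder, upright, 42 mm across its foot, 54 mm tall; origin under its centre (not to be disturbed)
- lamp_cap: green glass pilot lamp cap, 38 mm across, 34 mm tall; origin under its centre (not to be disturbed)
- vu_frame: flat open steel meter frame, 70 x 90 x 12 mm; origin under its centre (not to be disturbed)
- idler: black rubber idler wheel lying flat, 64 mm across, 23 mm tall; origin under its centre (not to be disturbed)
- knurled_knob: aluminium knob with knurled sides, 46 mm across, 29 mm tall; origin under its centre (not to be disturbed)
- screwdriver: screwdriver with dark wooden handle, 200 mm long, lying on the bench; origin under its middle (not to be disturbed)
- reel: grey tape reel lying flat, 176 mm across, 13 mm thick; origin under its centre (not to be disturbed)
- wedge: the same wedge; origin under its centre, on its underside; axes as for its centre point.
There are look-alikes about, which are no part of the job. There is more than one size of the wedge; the job needs the middle-sized.

How it is judged (in metres and radians):
On the way, in this order (a step that is already met when the one before it is completed fails the run):
1. the meter panel stands square to the deck's front (within about 8.5 degrees), not yet raised (value of joint panel between 1.42 and 1.72 rad and value of joint panel_lift below 0.001 m), for 0.2 s.
2. the wedge's thin end is under the free end of the square panel, in line, and the panel is raised more than 2 mm (value of joint panel between 1.42 and 1.72 rad and value of joint panel_lift above 0.002 m and x of wedge_tip in the frame of panel_foot below -0.035 m and y of wedge_tip in the frame of panel_foot between -0.03 and 0.03 m and angle between the x axis of wedge_c and the x axis of panel_foot, either way round below 0.3 rad and angle between wedge_c's own z axis and vertical below 0.12 rad), for 0.2 s.
At the end, for the whole second after the job is handed in: Panel square to the deck front (1.571 rad within 0.15) and raised over 2 mm by the wedge: thin end over 35 mm in under the panel's free end, within 30 mm of its middle line, in line within 0.3 rad, wedge flat on the bench (tilt under 0.12 rad) and at rest (all of step 2 and linear speed of wedge below 0.01 m/s); the robot touches nothing.
It fails at once if one of the other parts on the bench is moved more than 30 mm (distance of any of lamp_holder, lamp_cap, vu_frame, idler, knurled_knob, screwdriver, reel from where it was at the start of the episode above 0.03 m).
It also fails if it takes over 72 s, if anything falls off the work surface, if the arm or the gripper's body presses on something with over 40 N, if the wrist force passes 120 N, or if a joint passes its speed limit or range.

## Working session

There is one attempt and no reset: what is moved stays moved. The work goes in short steps, Python scripts to look and compute and a shell command to move; the robot and the scene stay as the last step left them, time stands still between calls to the robot, and variables do not carry over. Pictures are saved under pics/ and viewed, about 8 in all and at most 12, crops included, and the job is handed in when it is done.

```bash
mkdir -p pics; cat > h.py <<'E'
import numpy as np, cv2
from workcell import arm
def ray(ci,u,v):
    K=np.array(ci["intrinsics"]);R=np.array(ci["rotation"]);e=np.array(ci["eye"])
    d=np.linalg.inv(K)@[u,v,1]; return e,R@(d*[1,-1,-1])
def pt(ci,u,v,z):
    e,d=ray(ci,u,v); return e+d*(z-e[2])/d[2]
def proj(ci,p):
    K=np.array(ci["intrinsics"]);R=np.array(ci["rotation"]);e=np.array(ci["eye"])
    c=(R.T@(np.array(p)-e))*[1,-1,-1]; c=K@c; return c[:2]/c[2]
E
python3 - <<'E'
from h import *
for n in("top","side"):
    cv2.imwrite(f"pics/{n}0.png",arm.capture(n)); print(n,arm.camera_info(n))
print(arm.state())
E
```

```text
top {'intrinsics': array([[376.54565263,   0.        , 309.10650097],
       [  0.        , 376.54565263, 198.23694255],
       [  0.        ,   0.        ,   1.        ]]), 'eye': array([ 0.36887937, -0.12567996,  1.05159657]), 'rotation': array([  6.50593161,   0.65300856, -90.67588916])}
side {'intrinsics': array([[503.65146877,   0.        , 315.82808618],
       [  0.        , 503.65146877, 199.92756101],
       [  0.        ,   0.        ,   1.        ]]), 'eye': array([-0.34130607, -0.89018538,  0.70476848]), 'rotation': array([ 60.21760811,   0.26630768, -46.89520323])}
{'t': 0.1, 'q': array([-77.36142587,  23.59408361,  -0.72714818,  91.50103857,
         0.3198946 ,  64.99027765,  -4.70862687]), 'joint_velocities': array([ 0.0129842 , -0.12425574,  0.05523258, -0.11578905,  0.10719647,
       -0.05574886,  0.05239815]), 'joint_torque': array([ 3.20923318e-03, -6.01822615e+01,  6.84559252e-01, -3.00089657e+01,
        1.40149385e-02,  6.41117891e-03,  3.78849779e-05]), 'ee_pos': array([0.17790505, 0.59866371, 0.2305392 ]), 'tcp_rot': array([ -86.20888485,   89.91662808, -102.75405229]), 'force': array([-0.26066979, -0.99132055,  0.63347332]), 'torque': array([-0.02043866,  0.02626848, -0.01485634]), 'gripper_width': 0.08520578375569285}
```

View pics/top0.png

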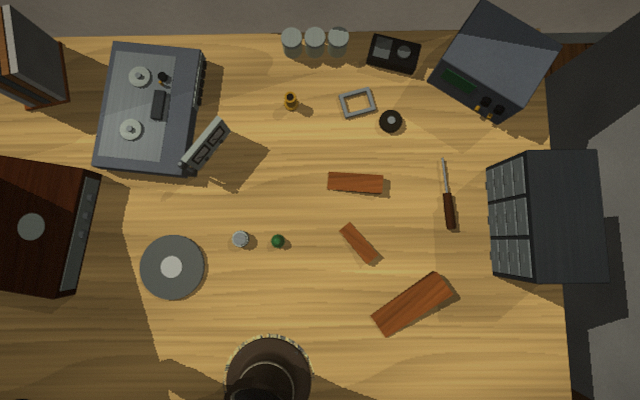

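View pics/side0.png

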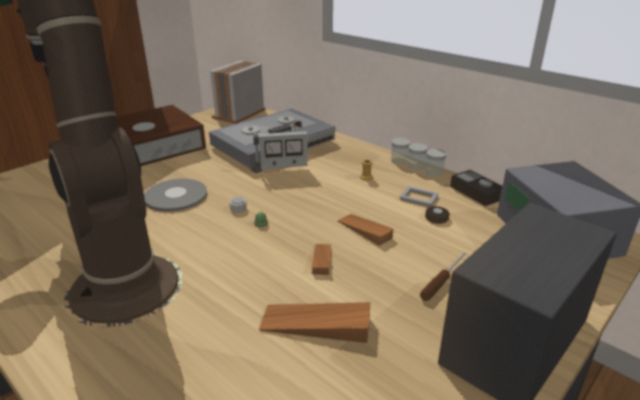

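```bash
sed -i 's/^def ray/from scipy.spatial.transform import Rotation as Ro\ndef RM(ci): return Ro.from_euler("xyz",ci["rotation"],degrees=True).as_matrix()\ndef ray/; s/R=np.array(ci\["rotation"\])/R=RM(ci)/' h.py
python3 - <<'E'
from h import *
im=cv2.imread("pics/top0.png")
a=cv2.resize(im[100:200,90:250],None,fx=5,fy=5,interpolation=cv2.INTER_CUBIC)
cv2.imwrite("pics/c1.png",a)
b=cv2.resize(im[155:285,310:410],None,fx=6,fy=6,interpolation=cv2.INTER_CUBIC)[:600]
b=cv2.resize(im[160:280,315:405],None,fx=5,fy=5,interpolation=cv2.INTER_CUBIC)
cv2.imwrite("pics/c2.png",b)
ci=arm.camera_info("top")
for n,u,v,z in[("deckTL",115,42,.06),("TR",205,52,.06),("BR",195,175,.06),("BL",93,165,.06),("base",265,370,.1)]:print(n,pt(ci,u,v,z))
E
```

```text
deckTL [0.92942861 0.42251803 0.06      ]
TR [0.89543313 0.16914854 0.06      ]
BR [0.54874399 0.18921143 0.06      ]
BL [0.5798888  0.46573208 0.06      ]
base [ 0.06041598 -0.00439673  0.1       ]
```

View pics/c1.png

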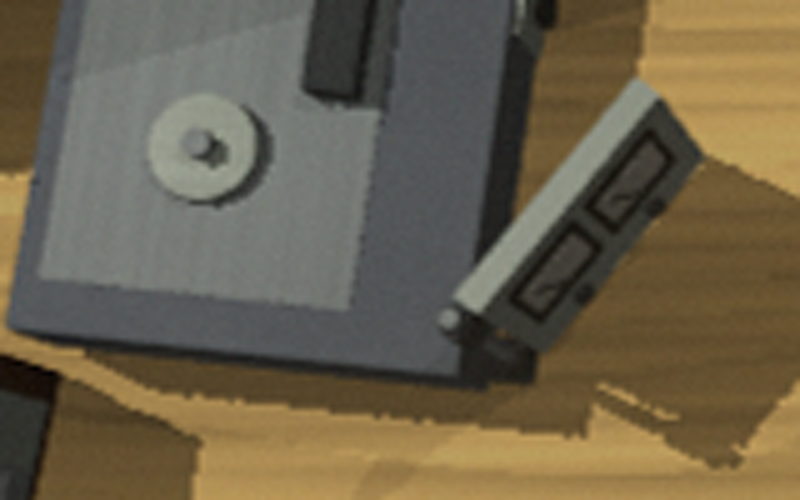

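View pics/c2.png

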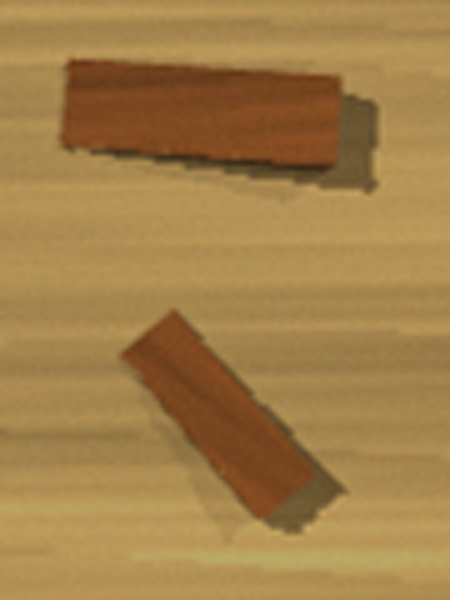

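```bash
python3 - <<'E'
from h import *
ci=arm.camera_info("top")
c1=lambda u,v,z:pt(ci,90+u/5,100+v/5,z)
c2=lambda u,v,z:pt(ci,315+u/5,160+v/5,z)
pin=c1(450,320,.122);f1=c1(640,80,.122);f2=c1(662,98,.122);n1=c1(460,303,.122)
BL=c1(10,325,.06);BR=c1(462,378,.06);TR=pt(ci,205,52,.06);TL=pt(ci,115,42,.06)
for n,v in dict(pin=pin,f1=f1,f2=f2,n1=n1,BL=BL,BR=BR,TR=TR,TL=TL).items():print(n,v.round(4))
ang=lambda d:np.degrees(np.arctan2(d[1],d[0]))
print("deck x",ang(TR-BR),ang(TL-BL),"y-90",ang(BL-BR)-90,ang(TL-TR)-90,"panel",ang(f1-n1),np.linalg.norm((f1+f2)/2-pin))
t1,t2,k1,k2=c2(70,60,.004),c2(63,148,.004),c2(340,77,.029),c2(333,165,.029)
print("wedge",t1.round(4),t2.round(4),k1.round(4),k2.round(4),ang((t1+t2-k1-k2)),np.linalg.norm(t1+t2-k1-k2)/2,np.linalg.norm(t1-t2))
x=np.deg2rad(ang(TR-BR)); 
# fit deck frame
from scipy.optimize import least_squares
L=np.array([[-.02,.016],[-.02,.266],[.34,.266],[.34,.016]]);W=np.array([BR,BL,TL,TR])[:,:2]
def T(p,l): c,s=np.cos(p[2]),np.sin(p[2]); return l@np.array([[c,s],[-s,c]])+p[:2]
r=least_squares(lambda p:np.r_[(T(p,L)-W).ravel(),(p[:2]-pin[:2])],[.56,.17,0])
print(r.x,np.degrees(r.x[2]),r.fun)
E
```

```text
pin [0.5661 0.2081 0.122 ]
f1 [0.6896 0.114  0.122 ]
f2 [0.6799 0.1026 0.122 ]
n1 [0.5748 0.2033 0.122 ]
BL [0.5799 0.4684 0.06  ]
BR [0.5476 0.2231 0.06  ]
TR [0.8954 0.1691 0.06  ]
TL [0.9294 0.4225 0.06  ]
deck x -8.808568592564843 -7.486283599669781 y-90 -7.508862375381042 -7.641939309213967 panel -37.8752197082423 0.15501595505989432
wedge [ 0.5622 -0.1721  0.004 ] [ 0.5122 -0.1673  0.004 ] [ 0.5461 -0.3191  0.029 ] [ 0.4974 -0.3136  0.029 ] 83.98213677191293 0.14951898467076133 0.05027459124721068
[ 0.56126945  0.2043356  -0.13941333] -7.987795457305034 [-3.89494759e-03 -9.24204861e-05 -1.49970589e-03  2.08838168e-03
  5.50598155e-03 -2.01037035e-03  4.76093029e-03  3.78469557e-03
 -4.87225836e-03 -3.77028641e-03]
```

```bash
cat >> h.py <<'E'
def go(p,yaw=None):
    """remaining turn about tool x (rad) to bring tool y to yaw deg, shift in the present tool axes (cm), and after turn"""
    s=arm.state();R=Ro.from_euler("xyz",s["tcp_rot"],degrees=True).as_matrix()
    d=np.array(p)-s["ee_pos"]; cy=np.degrees(np.arctan2(R[1,1],R[0,1]))
    # tool x down: +turn about x lowers yaw
    print("t",s["t"],"pos",s["ee_pos"].round(4),"x",R[:,0].round(3),"y-yaw",cy.round(1),"w",round(s["gripper_width"],4),"F",s["force"].round(1))
    print("shift now",(R.T@d*100).round(2))
    if yaw is not None:
        t=np.radians((cy-yaw+90)%180-90);R2=R@Ro.from_rotvec([t,0,0]).as_matrix()
        print("turn",t.round(3),"shift after turn",(R2.T@d*100).round(2))
E
python3 - <<'E'
from h import *
go([.688,.161,.231],-7.7)
E
```

```text
t 0.1 pos [0.1779 0.5987 0.2305] x [-0.    -0.001 -1.   ] y-yaw 73.5 w 0.0852 F [-0.3 -1.   0.6]
shift now [ -0.   -27.43  61.36]
turn 1.416 shift after turn [-0.   56.41 36.54]
```

```bash
python3 -m pendant '[[0.118,0,0,0,0,0,-1],[0.118,0,0,0,0,0,-1],[0.118,0,0,0,0,0,-1],[0.118,0,0,0,0,0,-1],[0.118,0,0,0,0,0,-1]]' 40; python3 -m pendant '[[0.118,0,0,0,0,0,-1],[0.118,0,0,0,0,0,-1],[0.118,0,0,0,0,0,-1],[0.118,0,0,0,0,0,-1],[0.118,0,0,0,0,0,-1]]'; python3 -m pendant '[[0.118,0,0,0,0,0,-1],[0.118,0,0,0,0,0,-1],[0,0,0,0,3,2,-1],[0,0,0,0,3,2,-1],[0,0,0,0,3,2,-1]]'; python3 -c "
from h import *
go([.688,.161,.231],-7.7)"
```

```text
t: 0.52
ee_pos: [0.1779, 0.5988, 0.2308]
tcp_rot: [-51.9, 89.9, -102.6]
force: [-0.2, 0.2, 0.5]
gripper_width: 0.0255
t: 0.93
ee_pos: [0.1779, 0.5988, 0.2308]
tcp_rot: [-16.6, 89.9, -101.1]
force: [-0.1, -0.8, -0.7]
gripper_width: -0.0001
t: 1.35
ee_pos: [0.2593, 0.5267, 0.2307]
tcp_rot: [3.5, 89.9, -94.1]
force: [1.0, 0.0, 0.2]
gripper_width: 0.0002
t 1.35 pos [0.2593 0.5267 0.2307] x [-0.    -0.001 -1.   ] y-yaw -7.6 w 0.0002 F [1.  0.  0.2]
shift now [ 0.   47.31 30.61]
turn 0.002 shift after turn [ 0.   47.38 30.5 ]
```

```bash
python3 -m pendant '[[0,0,0,0,3.3,2.1,-1],[0,0,0,0,3.3,2.1,-1],[0,0,0,0,3.3,2.1,-1],[0,0,0,0,3.3,2.1,-1],[0,0,0,0,3.3,2.1,-1]]'; python3 -m pendant '[[0,0,0,0,3.3,2.1,-1],[0,0,0,0,3.3,2.1,-1],[0,0,0,0,3.3,2.1,-1],[0,0,0,0,3.3,2.1,-1],[0,0,0,0,3.3,2.1,-1]]'; python3 -m pendant '[[0,0,0,0,3.3,2.1,-1],[0,0,0,0,3.3,2.1,-1],[0,0,0,0,2,1.4,-1],[0,0,0,0,0,0,-1]]'; python3 -c "
from h import *
go([.688,.161,.085],-7.7)"
```

```text
t: 1.77
ee_pos: [0.4096, 0.3999, 0.2311]
tcp_rot: [-52.7, 90.0, -150.4]
force: [1.2, 1.2, 0.3]
gripper_width: -0.0004
t: 2.18
ee_pos: [0.5592, 0.274, 0.231]
tcp_rot: [-71.5, 90.0, -169.1]
force: [0.6, 0.6, 0.4]
gripper_width: 0.0002
t: 2.52
ee_pos: [0.6395, 0.2014, 0.2307]
tcp_rot: [27.4, 89.8, -70.8]
force: [-0.7, -1.3, -0.3]
gripper_width: -0.0002
t 2.5167 pos [0.6395 0.2014 0.2307] x [ 0.001 -0.004 -1.   ] y-yaw -8.1 w -0.0002 F [-0.7 -1.3 -0.3]
shift now [14.59  5.34  3.25]
turn -0.008 shift after turn [14.59  5.32  3.3 ]
```

Position after the descent, then take a quick look before pushing.

```bash
python3 -m pendant '[[0,0,0,0,2.7,1.6,-1],[0,0,0,0,2.6,1.6,-1],[0,0,0,3,0,0,-1],[0,0,0,3,0,0,-1],[0,0,0,3,0,0,-1]]'; python3 -m pendant '[[0,0,0,3,0,0,-1],[0,0,0,2.6,0,0,-1],[0,0,0,0,0,0,-1]]';  python3 -c "
from h import *
go([.571,.079,.085],-7.7)
im=arm.capture('top')
cv2.imwrite('pics/t1.png',cv2.resize(im[40:240,90:330],None,fx=3,fy=3,interpolation=cv2.INTER_CUBIC))"
```

```text
t: 2.93
ee_pos: [0.6842, 0.1694, 0.14]
tcp_rot: [154.7, 90.0, 57.0]
force: [0.2, 0.8, -0.6]
gripper_width: -0.0
t: 3.18
ee_pos: [0.6798, 0.1697, 0.0787]
tcp_rot: [-68.0, 89.4, -165.7]
force: [-2.0, 0.5, -1.8]
gripper_width: 0.0
t 3.1833 pos [0.6798 0.1697 0.0787] x [-0.01  -0.003 -1.   ] y-yaw -7.6 w 0.0 F [-2.   0.5 -1.8]
shift now [-0.5  -9.58 10.44]
turn 0.001 shift after turn [-0.5  -9.57 10.45]
```

View pics/t1.png

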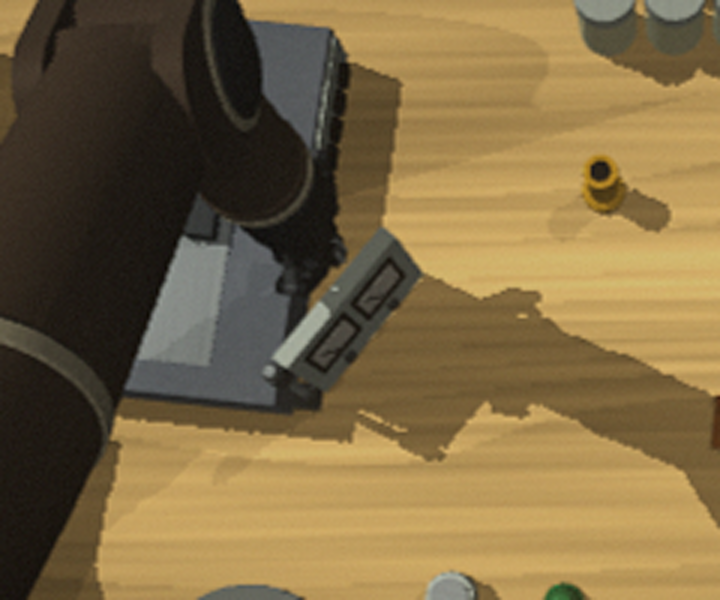

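```bash
python3 -m pendant '[[0,0,0,-0.1,-1,1,-1],[0,0,0,-0.1,-1,1,-1],[0,0,0,-0.1,-1,1,-1],[0,0,0,-0.1,-1,1,-1],[0,0,0,0,-1,1,-1]]';python3 -m pendant '[[0,0,0,0,-1,1,-1],[0,0,0,0,-1,1,-1],[0,0,0,0,-1,1,-1],[0,0,0,0,-0.7,1,-1],[0,0,0,0,0,0,-1]]';  python3 -c "
from h import *
go([.571,.079,.085],-7.7)
im=arm.capture('top')
cv2.imwrite('pics/t2.png',cv2.resize(im[90:240,120:320],None,fx=4,fy=4,interpolation=cv2.INTER_CUBIC))"
```

```text
t: 3.65
ee_pos: [0.6296, 0.1276, 0.0922]
tcp_rot: [120.1, 89.7, 22.4]
force: [2.8, 2.7, -0.3]
gripper_width: 0.0002
t: 4.07
ee_pos: [0.5858, 0.0903, 0.0913]
tcp_rot: [106.3, 89.9, 8.5]
force: [0.4, -0.5, 0.8]
gripper_width: -0.0001
t 4.0667 pos [0.5858 0.0903 0.0913] x [ 0.002  0.    -1.   ] y-yaw -7.8 w -0.0001 F [ 0.4 -0.5  0.8]
shift now [ 0.63 -1.31  1.32]
turn -0.002 shift after turn [ 0.63 -1.32  1.31]
```

View pics/t2.png

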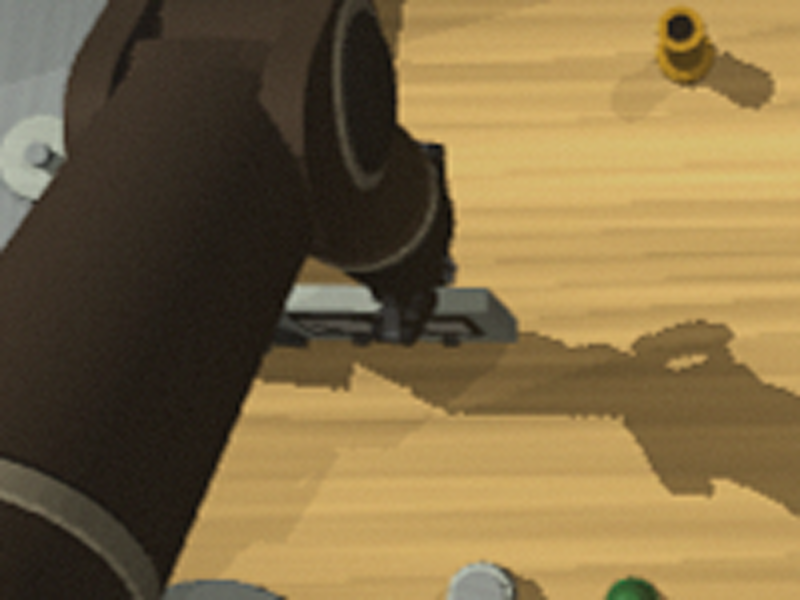

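```bash
python3 -m pendant '[[0,0,0,0,-0.6,0.5,-1],[0,0,0,0,-0.6,0.5,-1],[0,0,0,0,0,0,-1],[0,0,0,0,0,0,-1]]'; python3 -c "
from h import *
go([.571,.079,.085],-7.7)"; python3 -m pendant '[[0,0,0,0,2,0,-1],[0,0,0,0,2,0,-1],[0,0,0,-3,1,0,-1],[0,0,0,-4,0,0,-1],[0,0,0,-4,0,0,-1]]';python3 -m pendant '[[0,0,0,0,3,3,1],[0,0,0,0,3,3,1],[0,0,0,0,0,3,1],[0,0,0,0,0,3,1],[0,0,0,0,0,3,1]]';python3 -m pendant '[[0,0,0,0,-1,3,1],[0,0,0,0,-1,3,1],[0,0,0,0,-1,3,1],[0,0,0,0,0,3,1],[0,0,0,0,0,0,1]]';python3 -c "
from h import *
go([.5,-.29,.15],-7.7)
im=arm.capture('top')
cv2.imwrite('pics/t3.png',cv2.resize(im[100:250,120:280],None,fx=5,fy=4.99,interpolation=cv2.INTER_CUBIC)[:600])"
```

```text
t: 4.45
ee_pos: [0.5721, 0.0834, 0.0892]
tcp_rot: [-67.9, 89.9, -165.6]
force: [-0.1, 0.0, 1.2]
gripper_width: 0.0004
t 4.45 pos [0.5721 0.0834 0.0892] x [-0.001 -0.    -1.   ] y-yaw -7.7 w 0.0004 F [-0.1  0.   1.2]
shift now [ 0.42 -0.05  0.45]
turn 0.0 shift after turn [ 0.42 -0.05  0.45]
t: 4.87
ee_pos: [0.6217, 0.0765, 0.199]
tcp_rot: [-54.7, 89.8, -152.4]
force: [0.9, 0.1, -0.5]
gripper_width: -0.0001
t: 5.28
ee_pos: [0.6603, -0.0798, 0.1984]
tcp_rot: [-67.8, 89.9, -165.5]
force: [0.4, -0.2, 0.6]
gripper_width: 0.0607
t: 5.7
ee_pos: [0.612, -0.2014, 0.1996]
tcp_rot: [-11.7, 89.8, -109.9]
force: [-0.3, -0.8, 0.5]
gripper_width: 0.0854
t 5.7 pos [ 0.612  -0.2014  0.1996] x [-0.001 -0.004 -1.   ] y-yaw -8.2 w 0.0854 F [-0.3 -0.8  0.5]
shift now [ 5.01 -9.83 10.34]
turn -0.008 shift after turn [ 5.01 -9.91 10.26]
```

View pics/t3.png

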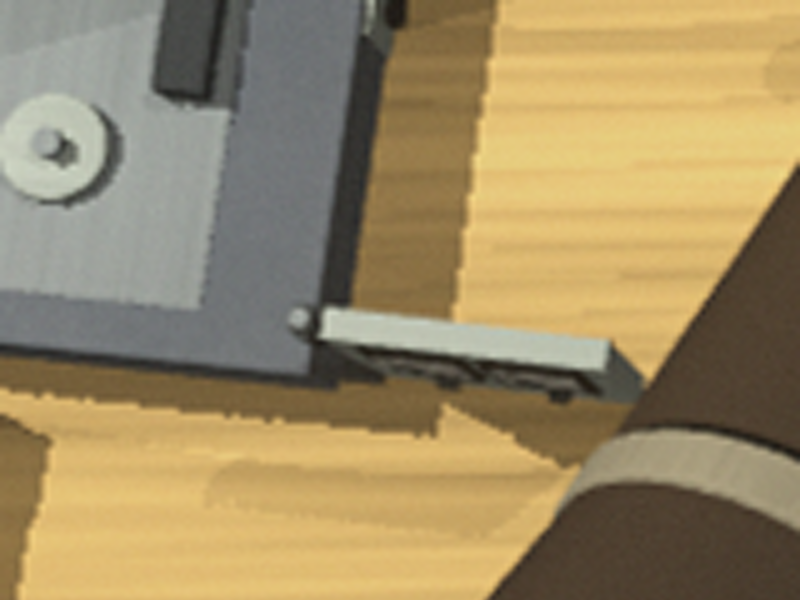

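```bash
python3 - <<'E'
from h import *
ci=arm.camera_info("top")
c=lambda u,v,z:pt(ci,120+u/5,100+v/4.99,z)[:2]
a,b=c(320,308,.122),c(608,342,.122);e,f=c(322,340,.122),c(605,372,.122)
ang=lambda d:np.degrees(np.arctan2(d[1],d[0]))
print("pin",c(300,320,.122),"angles",ang(b-a),ang(f-e),"near",(a+e)/2,"far",(b+f)/2)
E
```

```text
pin [0.56581272 0.20809694] angles -97.62082492696678 -97.31375850583957 near [0.5636152  0.19741622] far [0.5446935 0.0530852]
```

```bash
python3 -m pendant '[[0,0,0,0,-2.5,3,1],[0,0,0,0,-2.5,3,1],[0,0,0,0,-2,3,1],[0,0,0,0,0,0,1],[0,0,0,0,0,0,1]]';python3 -c "
from h import *
go([.5237,-.2977,.05],-7.7)"
```

```text
t: 6.17
ee_pos: [0.5325, -0.2742, 0.1994]
tcp_rot: [-111.4, 90.0, 150.7]
force: [0.5, 0.1, 0.1]
gripper_width: 0.0853
t 6.1667 pos [ 0.5325 -0.2742  0.1994] x [-0.  0. -1.] y-yaw -7.9 w 0.0853 F [0.5 0.1 0.1]
shift now [14.94 -0.54  2.45]
turn -0.003 shift after turn [14.94 -0.55  2.45]
```

```bash
python3 -m pendant '[[0,0,0,3,-0.5,2.4,1],[0,0,0,4,0,0,1],[0,0,0,4,0,0,1],[0,0,0,3,0,0,1],[0,0,0,0,0,0,1]]';python3 -c "
from h import *
go([.5237,-.2977,.004],-7.7)
im=arm.capture('wrist');cv2.imwrite('pics/w1.png',im)"
```

```text
t: 6.58
ee_pos: [0.5233, -0.2916, 0.0528]
tcp_rot: [-112.4, 89.4, 150.1]
force: [-1.0, 2.4, -0.0]
gripper_width: 0.0853
t 6.5833 pos [ 0.5233 -0.2916  0.0528] x [-0.009  0.005 -1.   ] y-yaw -7.5 w 0.0853 F [-1.   2.4 -0. ]
shift now [4.87 0.17 0.62]
turn 0.004 shift after turn [4.87 0.17 0.62]
```

View pics/w1.png

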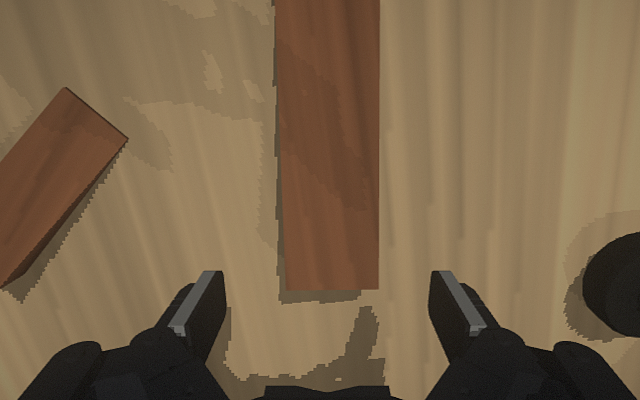

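```bash
python3 -c "
from h import *
ci=arm.camera_info('wrist')
for p in [(.5461,-.3191,.029),(.4974,-.3136,.029)]:print(proj(ci,p))
go([.5237,-.2977,.004],-7.7)"; python3 -m pendant '[[0,0,0,2,0,0.3,1],[0,0,0,1.5,0,0,1],[0,0,0,0.8,0,0,1],[0,0,0,0.3,0,0,1],[0,0,0,0,0,0,1]]';python3 -c "
from h import *
go([.5237,-.2977,.004],-7.7)"
```

```text
[371.94519932 286.20766158]
[282.50357605 287.43251947]
t 6.6333 pos [ 0.5247 -0.2931  0.0561] x [-0.006  0.004 -1.   ] y-yaw -7.5 w 0.0851 F [-0.4 -0.7  0.3]
shift now [ 5.21 -0.01  0.48]
turn 0.003 shift after turn [ 5.21 -0.    0.48]
t: 7.05
ee_pos: [0.526, -0.2988, 0.0141]
tcp_rot: [98.0, 89.9, 0.4]
force: [-0.3, 0.6, -0.0]
gripper_width: 0.0853
t 7.05 pos [ 0.526  -0.2988  0.0141] x [ 0.001  0.    -1.   ] y-yaw -7.6 w 0.0853 F [-0.3  0.6 -0. ]
shift now [ 1.01 -0.25 -0.08]
turn 0.001 shift after turn [ 1.01 -0.25 -0.08]
```

```bash
python3 -m pendant '[[0,0,0,0.5,-0.2,0,1],[0,0,0,0.4,0,0,1],[0,0,0,0,0,0,1],[0,0,0,0,0,0,-1],[0,0,0,0,0,0,-1]]' 50; python3 -m pendant '[[0,0,0,0,0,0,-1],[0,0,0,0,0,0,-1],[0,0,0,0,0,0,-1],[0,0,0,0,0,0,-1],[0,0,0,0,0,0,-1]]' 50;python3 -c "
from h import *
go([.5237,-.2977,.004],-7.7)
a=np.radians(82.4);d=np.array([np.cos(a),np.sin(a)]);F=np.array([.5447,.0531])
for ins in(-.02,.048,.066): print(ins,F+d*(ins-.130))
go(list(F+d*(-.15))+[.006],-7.6)"
```

```text
t: 7.47
ee_pos: [0.5232, -0.299, 0.0046]
tcp_rot: [84.0, 90.0, -13.6]
force: [-0.7, -0.5, 0.0]
gripper_width: 0.064
t: 7.88
ee_pos: [0.5234, -0.2992, 0.0048]
tcp_rot: [76.6, 89.9, -21.0]
force: [-0.2, -0.8, 5.6]
gripper_width: 0.0486
t 7.8833 pos [ 0.5234 -0.2992  0.0048] x [ 0.001 -0.    -1.   ] y-yaw -7.7 w 0.0486 F [-0.2 -0.8  5.6]
shift now [ 0.08  0.01 -0.15]
turn 0.0 shift after turn [ 0.08  0.01 -0.15]
-0.02 [ 0.52486154 -0.09558233]
0.048 [ 0.53385498 -0.02817967]
0.066 [ 0.53623559 -0.01033779]
t 7.8833 pos [ 0.5234 -0.2992  0.0048] x [ 0.001 -0.    -1.   ] y-yaw -7.7 w 0.0486 F [-0.2 -0.8  5.6]
shift now [ -0.12  -2.58 -20.2 ]
turn -0.001 shift after turn [ -0.12  -2.55 -20.2 ]
```

```bash
python3 -m pendant '[[0,0,0,-0.3,0,0,-1],[0,0,0,0,-0.5,-2,-1],[0,0,0,0,-0.5,-2,-1],[0,0,0,0,-0.5,-2,-1],[0,0,0,0,-0.5,-2,-1]]'; python3 -m pendant '[[0,0,0,0,-0.5,-2,-1],[0,0,0,0,0,-2,-1],[0,0,0,0,0,-2,-1],[0,0,0,0,0,-2,-1],[0,0,0,0,0,-2,-1]]';python3 -m pendant '[[0,0,0,0,0,-1.2,-1],[0,0,0,0,0,-0.8,-1],[0,0,0,0,0,0,-1]]';python3 -c "
from h import *
go([.5249,-.0956,.006],-7.6)
im=arm.capture('top')
cv2.imwrite('pics/t4.png',cv2.resize(im[100:250,160:360],None,fx=4,fy=4,interpolation=cv2.INTER_CUBIC))
cv2.imwrite('pics/w2.png',arm.capture('wrist'))"
```

```text
t: 8.3
ee_pos: [0.5133, -0.2161, 0.007]
tcp_rot: [-99.9, 90.0, 162.4]
force: [-0.5, 0.6, -1.9]
gripper_width: 0.0496
t: 8.72
ee_pos: [0.522, -0.1162, 0.0071]
tcp_rot: [-89.7, 90.0, 172.6]
force: [0.5, -0.5, -1.1]
gripper_width: 0.0489
t: 8.97
ee_pos: [0.5251, -0.0956, 0.0071]
tcp_rot: [-141.3, 90.0, 121.2]
force: [0.8, 0.1, -1.7]
gripper_width: 0.0485
t 8.9667 pos [ 0.5251 -0.0956  0.0071] x [-0.     0.001 -1.   ] y-yaw -7.5 w 0.0485 F [ 0.8  0.1 -1.7]
shift now [ 0.11 -0.02  0.  ]
turn 0.001 shift after turn [ 0.11 -0.02  0.  ]
```

View pics/w2.png

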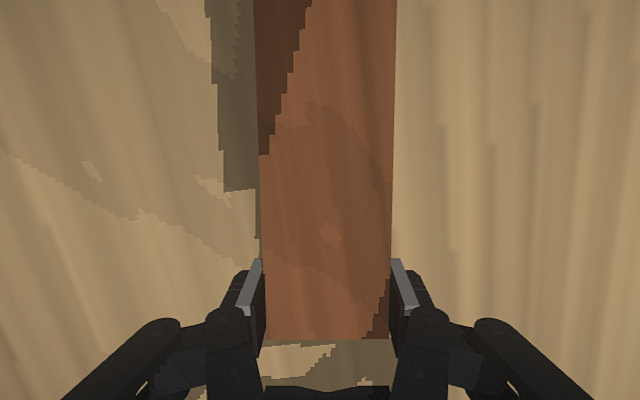

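```bash
python3 -m pendant '[[0,0,0,0.2,0,0,-1],[0,0,0,0,0,-2,-1],[0,0,0,0,0,-2,-1],[0,0,0,0,0,-1.5,-1],[0,0,0,0,0,0,-1]]' 70; python3 -m pendant '[[0,0,0,0,0,-0.5,-1],[0,0,0,0,0,-0.4,-1],[0,0,0,0,0,-0.4,-1],[0,0,0,0,0,0,-1]]';python3 -c "
from h import *
go([.5362,-.0103,.005],-7.6)"
```

```text
t: 9.48
ee_pos: [0.5328, -0.0405, 0.005]
tcp_rot: [-168.4, 89.9, 94.0]
force: [0.1, 0.3, -1.6]
gripper_width: 0.0483
t: 9.82
ee_pos: [0.5341, -0.0302, 0.0052]
tcp_rot: [26.5, 90.0, -71.2]
force: [1.1, 0.7, -2.3]
gripper_width: 0.0487
t 9.8167 pos [ 0.5341 -0.0302  0.0052] x [ 0. -0. -1.] y-yaw -7.7 w 0.0487 F [ 1.1  0.7 -2.3]
shift now [ 0.02 -0.06 -2.  ]
turn -0.002 shift after turn [ 0.02 -0.06 -2.  ]
```

```bash
python3 -m pendant '[[0,0,0,0.1,0,-0.4,-1],[0,0,0,0,0,-0.4,-1],[0,0,0,0,0,-0.4,-1],[0,0,0,0,0,0,-1]]'; python3 -m pendant '[[0,0,0,0,0,-0.3,-1],[0,0,0,0,0,-0.3,-1],[0,0,0,0,0,-0.3,-1],[0,0,0,0,0,0,-1],[0,0,0,0,0,0,-1]]';python3 -c "
from h import *
go([.5362,-.0103,.005],-7.6)"
```

```text
t: 10.15
ee_pos: [0.5359, -0.0216, 0.0049]
tcp_rot: [26.5, 89.8, -71.4]
force: [-1.8, -7.9, 5.9]
gripper_width: 0.0482
t: 10.57
ee_pos: [0.5372, -0.0134, 0.005]
tcp_rot: [27.9, 89.8, -70.0]
force: [-1.9, -10.2, 5.1]
gripper_width: 0.0486
t 10.5667 pos [ 0.5372 -0.0134  0.005 ] x [ 0.001 -0.004 -1.   ] y-yaw -7.9 w 0.0486 F [ -1.9 -10.2   5.1]
shift now [-0.01 -0.14 -0.3 ]
turn -0.005 shift after turn [-0.01 -0.14 -0.3 ]
```

```bash
python3 -m pendant '[[0,0,0,0,0,-0.3,-1],[0,0,0,0,0,-0.3,-1],[0,0,0,0,0,0,-1],[0,0,0,0,0,0,-1],[0,0,0,0,0,0,-1]]'; python3 -c "
from h import *
go([.5362,-.0103,.005],-7.6)
cv2.imwrite('pics/s1.png',cv2.resize(arm.capture('side')[100:220,180:400],None,fx=3.6,fy=3.6,interpolation=cv2.INTER_CUBIC))"
```

```text
t: 10.98
ee_pos: [0.5379, -0.0079, 0.0049]
tcp_rot: [25.6, 89.8, -72.3]
force: [-1.0, -12.5, 5.8]
gripper_width: 0.049
t 10.9833 pos [ 0.5379 -0.0079  0.0049] x [ 0.001 -0.004 -1.   ] y-yaw -7.9 w 0.049 F [ -1.  -12.5   5.8]
shift now [-0.01 -0.14  0.27]
turn -0.005 shift after turn [-0.01 -0.14  0.26]
```

View pics/s1.png

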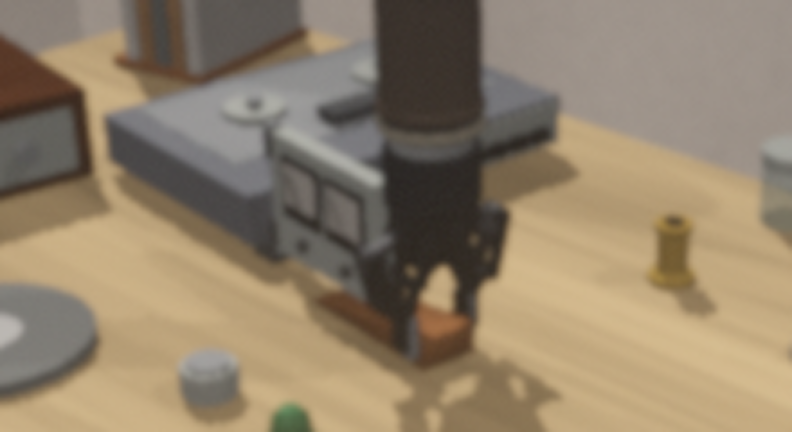

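```bash
python3 -m pendant '[[0,0,0,0,0,0,1],[0,0,0,0,0,0,1],[0,0,0,0,0,0,1],[0,0,0,0,0,0,1],[0,0,0,0,0,0,1]]'; python3 -m pendant '[[0,0,0,-1,0,0.3,1],[0,0,0,-2,0,0.5,1],[0,0,0,-3,0,0.5,1],[0,0,0,-4,0,1,1],[0,0,0,-4,0,1,1]]';python3 -m pendant '[[0,0,0,-4,0,3,1],[0,0,0,-2,0,4,1],[0,0,0,0,0,4,1],[0,0,0,0,0,4,1],[0,0,0,0,0,4,1]]';python3 -m pendant '[[0,0,0,0,0,4,1],[0,0,0,0,3,3,1],[0,0,0,0,3,3,1],[0,0,0,0,0,0,1],[0,0,0,0,0,0,1]]';python3 -c "
from h import *
go([.5362,-.0103,.005],-7.6)
im=arm.capture('top')
cv2.imwrite('pics/t5.png',cv2.resize(im[100:250,150:310],None,fx=5,fy=4,interpolation=cv2.INTER_CUBIC))"
```

```text
t: 11.45
ee_pos: [0.5377, -0.0028, 0.0043]
tcp_rot: [-176.8, 90.0, 85.6]
force: [-0.6, 0.3, -0.7]
gripper_width: 0.0855
t: 11.87
ee_pos: [0.5323, -0.0364, 0.1459]
tcp_rot: [-66.1, 89.9, -163.8]
force: [1.2, 0.9, 0.2]
gripper_width: 0.0854
t: 12.28
ee_pos: [0.5085, -0.2182, 0.1978]
tcp_rot: [105.0, 89.9, 7.4]
force: [-0.2, -0.0, -0.2]
gripper_width: 0.0854
t: 12.7
ee_pos: [0.5537, -0.3248, 0.1959]
tcp_rot: [-43.2, 89.9, -141.0]
force: [-0.3, 0.9, -0.1]
gripper_width: 0.0853
t 12.7 pos [ 0.5537 -0.3248  0.1959] x [-0.002 -0.001 -1.   ] y-yaw -7.8 w 0.0853 F [-0.3  0.9 -0.1]
shift now [ 19.05  -6.   -30.94]
turn -0.004 shift after turn [ 19.05  -5.87 -30.97]
```

View pics/t5.png

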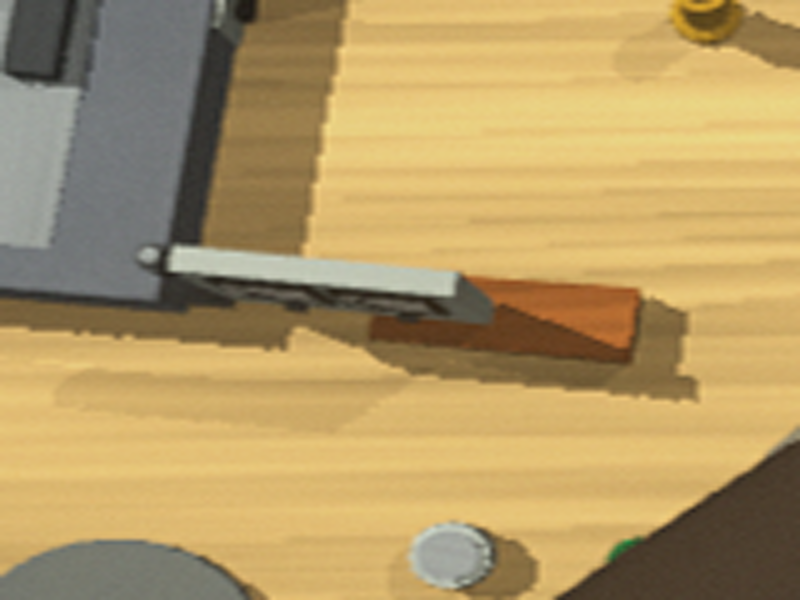

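```bash
python3 - <<'E'
from h import *
ci=arm.camera_info("top")
c=lambda u,v,z:pt(ci,150+u/5,100+v/4,z)[:2]
ang=lambda d:np.degrees(np.arctan2(d[1],d[0]))
a,b,e,f=c(170,247,.125),c(458,273,.125),c(168,272,.125),c(452,297,.125)
k1,k2,t2=c(638,290,.029),c(630,363,.029),c(370,342,.003)
print("panel",ang(b-a),ang(f-e),"far",(b+f)/2,"wedge dir",ang(t2-c(630,363,.029)),"thick",(k1+k2)/2,"width",np.linalg.norm(k1-k2))
F=np.array([.565,.207]);g=np.radians(ang(b-a+f-e));d=np.array([np.cos(g),np.sin(g)]);n=np.array([-d[1],d[0]])
k=(k1+k2)/2-F; print("along",k@d,"insertion",.155+.150-k@d,"lateral",k@n,"from thin corner ins",.155-(t2-F)@d)
E
```

```text
panel -97.31163160059478 -97.12866672447811 far [0.54488087 0.05326636] wedge dir 82.21494896629552 thick [ 0.53284379 -0.0271071 ] width 0.05091290763239433
along 0.23629225451587943 insertion 0.06870774548412056 lateral -0.0024750878713258595 from thin corner ins 0.06852395486948273
```

```bash
python3 -c "
from workcell import arm
print(arm.state()['t'],arm.state()['force'],arm.sign_off())"
```

```text
the job is handed in; nothing more can be done
12.75 [-0.20782985 -0.38101522  0.09884952] None
```

I swung the meter panel out until it stood square. Then I gripped the middle-sized (150 mm) wedge by its thick end, slid it in line under the panel's free end, let go and backed off. The job was handed in at 12.75 s.

The last checks, from the top camera after letting go:
- **Panel:** its direction measures about -97.2° in the world, against about -97.7° for square, so it is within 1°.
- **Wedge:** its thin end is about 68.6 mm in, about 2.5 mm off the panel's middle line, and in line to within 1°. By your 6 mm per 1 mm figure that gives about 3.4 mm of lift.
- **Other parts and the arm:** the arm never went near the other parts on the bench. It ended clear of everything, with wrist force near zero.

The lift is worked out from how far the wedge went in, because 3 mm is only about a pixel in the side camera. The last steady push was about 12.5 N, within your 5 to 15 N. None of the checks failed or disagreed.

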